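# Cradle a plaster baluster for spraying

## Robot

A 6-joint arm with a two-finger parallel gripper is mounted at the origin on the work surface. World frame = base frame: x ahead of the robot, y to its left, z up, the work surface at z = 0. Lengths are in m, angles in degrees, forces in N, time in s.
With the tool pointing down it reaches from about 0.4 to 0.825 m from the base axis. Payload 7 kg.
Tool frame: the origin (TCP) lies on the mounting face of the last link; the fingertips stand 178 mm ahead of it and the grasp point (between the pads) lies 159 mm ahead of it; z points along the fingers, y is the direction in which the jaws open and shut (so a half turn about z gives the same grasp; the last joint's range is limited). The gripper opens to 88 mm and grips with 3 to 60 N. Pads are 19 mm wide; open, the fingers measure 130 mm over their backs; the gripper's body (78 mm by 193 mm) begins 47 mm behind the grasp point.
Start: joints at [-57.462, 20.546, 0.682, 0, -70.136, -16.507], TCP at [0.186, -0.649, 0.405] pointing down, gripper open.
Joint ranges: [-176.03, 176.03], [-82.01, 121.73], [-58.28, 71.71], [-173.87, 95.51], [-174.79, -0.11], [-173.66, 173.66]. Speed limits (degrees/s): [136.94, 136.94, 172.46, 180, 180, 180].

## Interface

Orientations are given as [roll, pitch, yaw] about the fixed x, y, z axes, in that order (R = Rz(yaw) Ry(pitch) Rx(roll)).
In Python, from plant import r gives the robot as it stands. The module is installed in compiled form; this text tells all that it offers.
- The arm moves only by the tool carry_out, never from a script. Its argument "plan" is a list of rows, each a list of 3 entries, a list of its own where there are three numbers: the shift along the tool's x, y, z in m, then the turn, a rotation vector about the tool's x, y, z in degrees, then the closure in counts, from 0 (fully open) to 255 (shut). In form: [[[x, y, z], [ax, ay, az], hand], ...]. A call has 1 to 12 rows; each row shifts and turns the commanded pose from where the row before left it, along the tool's axes as they then stand; what a row does not reach is not made up. A row lasts 1/12 s, in which the tool goes at most 41.7 mm and 7.16 degrees, less where a joint would pass 70% of its speed; a pose out of reach is approached as far as the arm can. A call is refused whole if a number of a shift passes 0.0417 or a number of a turn 7.16, either way. A call with a gripper value outside its range is refused whole. The fingers move at their own pace and stop on an object; "grip_force" is the grip in N (left out, the last holds). Time passes only in rows, so rows that do not move let the fingers close. It gives the time, the measured TCP pose, the force and the opening at its end, in the units of the state.
- r.get_state(): the state, without advancing time (a new reading comes with each control period).
- r.capture(name): name is "scene" or "top"; returns the picture (420x560x3 uint8, red, green, blue); there is no depth.
- r.get_calibration(name): a dict with "K" (3x3 intrinsics, pixels), "rvec" (rotation vector, rad) and "tvec" (3), from world to camera coordinates, as OpenCV has them. Camera axes: x right, y down, z forward; pixel columns grow to the right and rows downward; lengths in m; the calibration is good to about 2 mm. A picture is of the moment at which its call begins. get_calibration takes no time and is no camera call.
- r.close_job(): hands the job in, once; it reports no verdict.
The state is a dict: "time_s": time; "joints": joint angles; "qd": joint speeds; "joint_torque": joint torques, N m; "tcp_pos": TCP position; "eef_rot": TCP orientation; "contact_force": force on the tool from outside, world axes, zero at the start; "moment": the same for the moment, N m; "gripper_width": finger opening in m.
Only numpy, scipy, OpenCV 4.12 (cv2) and the standard library are available. Lean on these libraries where they do the work, as an engineer would, in place of code of your own. Each camera call takes 0.05 s, during which the arm holds its last target. There are 200 camera calls.

## Task

Get the tall plaster baluster ready for spraying: lay it on its side in the cradle, one slim stem in each V-notch and its broad foot towards the hinged shield, lowering it in without dropping it. Once it lies there by itself, fold the shield up until it stands upright and let go of it. Leave the urn, the tin and the bottle where they stand.

Things in the scene. Friction and masses are not known exactly. Their poses are not given: they have to be found in the camera images.
- baluster: Tall turned plaster casting, 160 mm, about 0.35 kg, upright on its foot at the start. Origin: centre of the foot's underside; z runs along its axis, foot to crown. Radii along z (mm): foot 32 at 0-12, lower stem 16 at 16-48, belly 28 at 62-94 (grip here), upper stem 16 at 108-141, crown 24 at 145-156; tapers between.
- baluster_mid (a point): Centre of the baluster's belly, on its axis, 78 mm from the foot's underside, close to its centre of mass.
- cradle: Plywood board fixed to the bench, x -85..85, y -115..155, 16 mm thick, with two wooden saddles, each a 90-degree V-notch, 16 mm thick along y, at y = -45 and y = 46 mm; notch bottom 41 mm and V tips 65 mm above the bench, tips 30 mm either side of the middle. Origin: on the bench, midway between the saddles; y runs along the notches to the shield, z up.
- cradle_mid (a point): The point where the belly centre (baluster_mid) lies when the baluster is properly cradled, 64 mm above the bench and midway between the saddles. The baluster's axis then runs level along the cradle's y, with the foot on the +y side; it has 8 mm of end play either way.
- shield (a joint): Angle of the shield, a plywood panel 160 mm wide (along the cradle's x), 120 mm from hinge to free edge, 8 mm thick, hinged at the cradle's +y end. 0: folded out flat, away from the saddles; 1.571: upright; stop at 1.95, leaning over the saddles. It starts leaning outwards; the hinge is stiff (0.3 N m) and stays where it is left.
- shield_hinge (a point): Middle of the shield's hinge line, at y = 143 mm in the cradle's frame and 22 mm above the bench; the line runs along the cradle's x.
- shield_edge (a point): Middle of the shield's free edge, 120 mm from the hinge line, mid-thickness. Its axes turn with the shield: y points from hinge to free edge.
- urn: Bystander: squat plaster urn, 66 mm tall, greatest radius 33 mm, origin under its base.
- tin: Bystander: plain metal tin, radius 36 mm, 62 mm tall, origin under its base.
- flask: Bystander: clear plastic bottle, radius 32 mm, 190 mm tall, origin under its base.
Not all that is in view belongs to the job. What is shaped like the baluster but red or yellow is not meant.

How it is judged:
By the outcome, as a careful person would: the job done as asked, in the order asked, and still so for the second after the job is handed in, with the robot touching nothing.
It also fails if it takes over 54 s, if anything falls off the work surface, if the arm or the gripper's body presses on something with over 40 N, if the wrist force passes 120 N, or if a joint passes its speed limit or range.

## Working session

There is one attempt and no reset: what is moved stays moved. The work goes in short steps, Python scripts to look and compute and a tool call to move; the robot and the scene stay as the last step left them, time stands still between calls to the robot, and variables do not carry over. Pictures are saved under pics/ and viewed, about 8 in all and at most 12, crops included, and the job is handed in when it is done.

Besides the shell and the picture viewer there is one more tool, called after "Call:" as a command line: name --argument value ..., lists and objects as JSON in quotes. carry_out: Moves the arm, as the interface text tells. Its arguments: {"type":"object","properties":{"plan":{"type":"array","items":{"type":"array"}},"grip_force":{"type":"number"}},"required":["plan"]}

```bash
mkdir -p pics
python3 - <<'E'
from plant import r
import cv2
for n in("scene","top"):
    cv2.imwrite(f"pics/{n}0.png",r.capture(n)[:,:,::-1])
    c=r.get_calibration(n);print(n,c)
print(r.get_state())
E
```

```text
scene {'K': array([[387.08385661,   0.        , 283.42043593],
       [  0.        , 387.08385661, 212.7806022 ],
       [  0.        ,   0.        ,   1.        ]]), 'rvec': array([ 2.14821735,  1.53951963, -0.46983519]), 'tvec': array([-0.12915181, -0.41516187,  1.38652582])}
top {'K': array([[461.08661388,   0.        , 277.48672145],
       [  0.        , 461.08661388, 215.32700963],
       [  0.        ,   0.        ,   1.        ]]), 'rvec': array([ 2.05711811, -2.17416997,  0.218206  ]), 'tvec': array([-0.03690285,  0.53185349,  1.44340857])}
{'time_s': 0.1, 'joints': array([-5.74621298e+01,  2.05867688e+01,  6.40867398e-01, -1.70069286e-02,
       -7.01347837e+01, -1.65074152e+01]), 'qd': array([ 0.02421554, -0.14419595,  0.15534895, -0.00694217, -0.05483623,
        0.00760307]), 'joint_torque': array([-2.95142898e-03, -5.84163702e+01,  2.93753368e+01,  7.01536596e+00,
        1.02256189e-02, -4.84033421e-05]), 'tcp_pos': array([ 0.18636119, -0.64859885,  0.40383884]), 'eef_rot': array([ 1.79918097e+02, -7.59819328e-03, -1.63975330e+02]), 'contact_force': array([-0.17451347,  0.74998133,  0.78936571]), 'moment': array([-0.02868678,  0.04666581,  0.00298569]), 'gripper_width': 0.08739691401554489}
```

View pics/scene0.png

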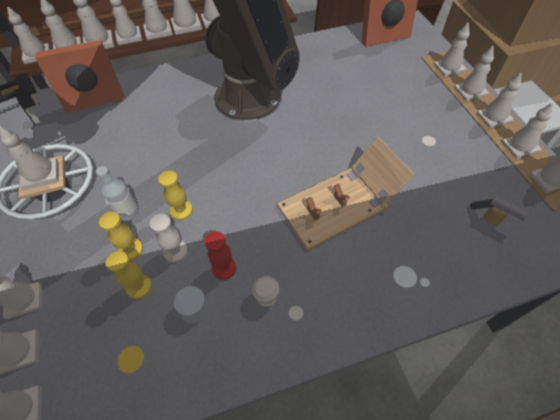

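View pics/top0.png

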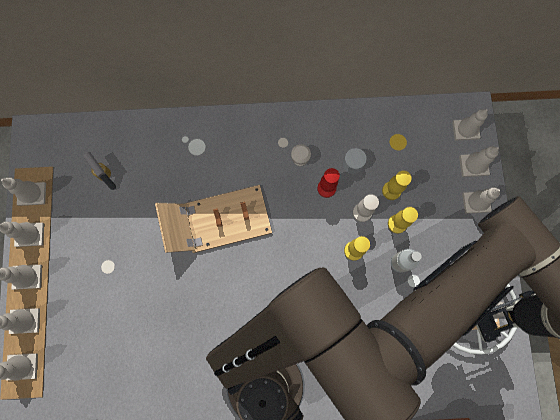

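Candidates for the baluster: white (scene 168,238 / top 366,208), red (220,257 / 328,183), and yellow (175,195; 120,235; 130,275). The grey castings on plinths and boards off to the sides are decor. By its description I choose the free-standing white one. The cradle is at scene (340,200) / top (225,220) with the shield on the left in the top view, the urn is at (265,290), the tin at (190,303) and the flask at (118,195). Next come close crops.

Run:
```python
import cv2,numpy as np
s=cv2.imread("pics/scene0.png");t=cv2.imread("pics/top0.png")
a=cv2.resize(t[130:290,140:440],None,fx=2.6,fy=2.6,interpolation=cv2.INTER_CUBIC)   # 780x416
cv2.imwrite("pics/topc.png",a)
b=cv2.resize(s[130:330,90:430],None,fx=2.3,fy=2.3,interpolation=cv2.INTER_CUBIC)
cv2.imwrite("pics/scenec.png",b)
```

```text
(no output)
```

View pics/topc.png

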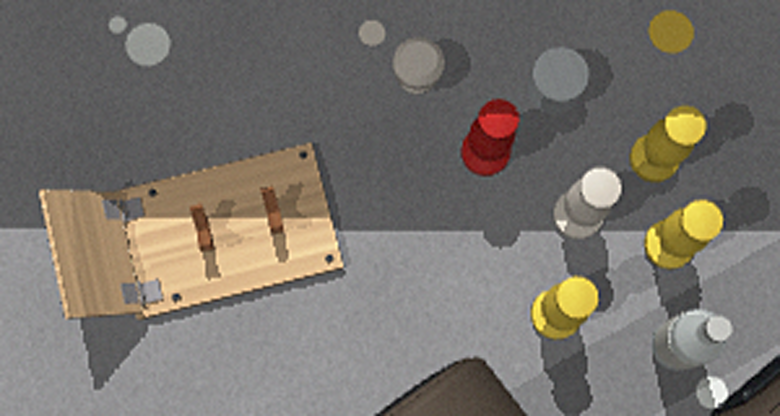

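View pics/scenec.png

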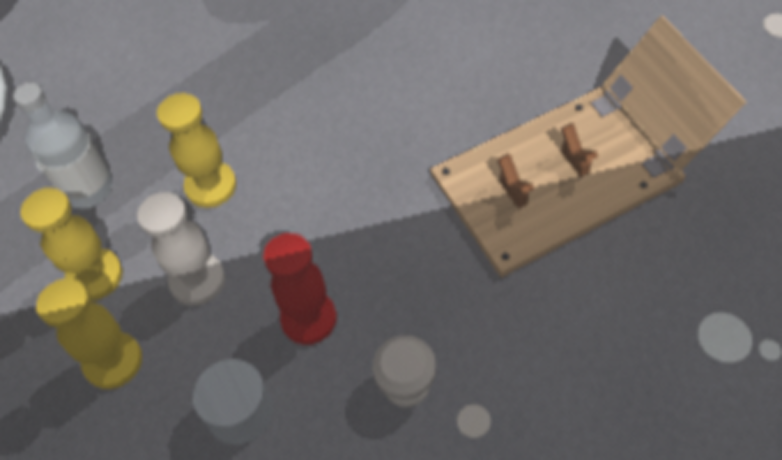

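```bash
cat > h.py <<'E'
import cv2,numpy as np
from plant import r
C={n:r.get_calibration(n) for n in("scene","top")}
def ray(n,p):
    c=C[n];R=cv2.Rodrigues(np.array(c["rvec"]))[0];t=np.array(c["tvec"]).ravel()
    return -R.T@t, R.T@np.linalg.inv(c["K"])@np.array([p[0],p[1],1.])
def plane(n,p,z):
    o,d=ray(n,p);return (o+d*(z-o[2])/d[2])
def tri(ps,pt):
    A=[];b=[]
    for n,p in(("scene",ps),("top",pt)):
        o,d=ray(n,p);d/=np.linalg.norm(d);M=np.eye(3)-np.outer(d,d);A.append(M);b.append(M@o)
    return np.linalg.lstsq(np.vstack(A),np.hstack(b),rcond=None)[0]
T=lambda x,y:(x/2.6+140-.3,y/2.6+130-.3)
S=lambda x,y:(x/2.3+90-.3,y/2.3+130-.3)
def proj(n,P):
    c=C[n];return cv2.projectPoints(np.array(P,float).reshape(-1,3),np.array(c["rvec"]),np.array(c["tvec"]),c["K"],None)[0][:,0]
E
python3 - <<'E'
from h import *
np.set_printoptions(precision=4,suppress=True)
cr={'white':((601,187),(161,213)),'red':((499,117),(288,250)),'yA':((579,296),(180,109)),'yB':((704,219),(45,207)),'yC':((686,125),(62,298))}
for k,(t,s) in cr.items(): print(k,plane("top",T(*t),.156),plane("scene",S(*s),.156),tri(S(*s),T(*t)))
print('urn',tri(S(406,362),T(419,62)),'tin',tri(S(229,391),T(561,73)),'flask',tri(S(29,94),T(719,328)))
sc=[((446,171),(330,258)),((505,256),(304,155)),((643,185),(152,192)),((578,107),(176,297))]
for s,t in sc: print(plane("top",T(*t),.016),plane("scene",S(*s),.016))
for s,t in [((431,170),(344,269)),((502,274),(311,143))]: print('corner',plane("top",T(*t),.016),plane("scene",S(*s),.016))
for s,t in [((663,17),(67,318)),((745,100),(40,190))]: print('edge',tri(S(*s),T(*t)))
print('white foot',plane("top",T(580,213),.012),plane("scene",S(197,274),.012))
E
```

```text
white [ 0.5348 -0.3509  0.156 ] [ 0.5375 -0.3518  0.156 ] [ 0.5354 -0.352   0.153 ]
red [ 0.6262 -0.2386  0.156 ] [ 0.6229 -0.2373  0.156 ] [ 0.6251 -0.2377  0.1599]
yA [ 0.4082 -0.3135  0.156 ] [ 0.4076 -0.3109  0.156 ] [ 0.4082 -0.312   0.157 ]
yB [ 0.4901 -0.4667  0.156 ] [ 0.4907 -0.4653  0.156 ] [ 0.4901 -0.4662  0.1554]
yC [ 0.6041 -0.4583  0.156 ] [ 0.6036 -0.4584  0.156 ] [ 0.604  -0.4582  0.1566]
urn [ 0.7344 -0.1543  0.056 ] tin [ 0.7079 -0.335   0.0603] flask [ 0.3597 -0.4599  0.1867]
[ 0.4928 -0.0281  0.016 ] [ 0.4928 -0.0282  0.016 ]
[ 0.63   -0.0013  0.016 ] [ 0.6299 -0.0011  0.016 ]
[0.5918 0.1965 0.016 ] [0.5918 0.1948 0.016 ]
[0.4536 0.169  0.016 ] [0.4531 0.1674 0.016 ]
corner [ 0.4777 -0.0452  0.016 ] [ 0.4853 -0.0454  0.016 ]
corner [ 0.6456 -0.0111  0.016 ] [ 0.651  -0.0127  0.016 ]
edge [0.4216 0.2845 0.1116]
edge [0.5771 0.3138 0.1169]
white foot [ 0.5344 -0.3521  0.012 ] [ 0.5335 -0.3495  0.012 ]
```

The crops show the white baluster standing free at crop (601,187) top / (161,213) scene. It is at about (0.535, -0.351), with red and yellow castings close around it. A horizontal belly grasp won't fit between those. So I'll lift it from above by the upper stem, stand it in open space, and regrip it sideways at the belly.

Call:
carry_out --plan '[[[-0.0347, 0.0158, 0], [0, 0, 0], 0], [[-0.0347, 0.0158, 0], [0, 0, 0], 0], [[-0.0347, 0.0158, 0], [0, 0, 0], 0], [[-0.0347, 0.0158, 0], [0, 0, 0], 0], [[-0.0347, 0.0158, 0], [0, 0, 0], 0], [[-0.0347, 0.0158, 0], [0, 0, 0], 0], [[-0.0347, 0.0158, 0], [0, 0, 0], 0], [[-0.0347, 0.0158, 0], [0, 0, 0], 0], [[-0.0347, 0.0158, 0], [0, 0, 0], 0], [[-0.0347, 0.0158, 0], [0, 0, 0], 0], [[-0.0347, 0.0158, 0], [0, 0, 0], 0], [[-0.0347, 0.0158, 0], [0, 0, 0], 0]]' --grip_force 25

```text
time_s: 1.1
tcp_pos: [0.5353, -0.3499, 0.4044]
eef_rot: [180.0, -0.0, -164.0]
contact_force: [0.2, -1.6, 0.1]
gripper_width: 0.0876
```

Run:
```python
from h import *
np.set_printoptions(precision=4,suppress=True)
s=r.get_state();print(s["joints"],s["tcp_pos"],s["eef_rot"])
# overlay of cradle model guess on initial images
o=np.array([.5415,.084,0]);a=np.radians(11.1);R=np.array([[np.cos(a),-np.sin(a),0],[np.sin(a),np.cos(a),0],[0,0,1]])
P=[o+R@np.array(p) for y in(-.045,.046) for p in((-.03,y,.065),(0,y,.041),(.03,y,.065))]+[o+R@np.array(p) for p in((-.085,-.115,.016),(.085,-.115,.016),(.085,.155,.016),(-.085,.155,.016))]
out=[]
for n,x0,y0 in(("scene",270,130),("top",150,170)):
    im=cv2.imread(f"pics/{n}0.png")[y0:y0+120,x0:x0+150];im=cv2.resize(im,None,fx=2.6,fy=2.6,interpolation=cv2.INTER_CUBIC)
    for u,v in proj(n,P): cv2.drawMarker(im,(int((u-x0+.3)*2.6),int((v-y0+.3)*2.6)),(255,0,0),0,7,1)
    out.append(im)
cv2.imwrite("pics/ov.png",np.hstack(out))
```

```text
[-15.7229  17.2579  -4.1107  -0.0093 -68.6595 -58.2376] [ 0.5353 -0.3499  0.4044] [ 179.9779   -0.0193 -163.964 ]
```

View pics/ov.png

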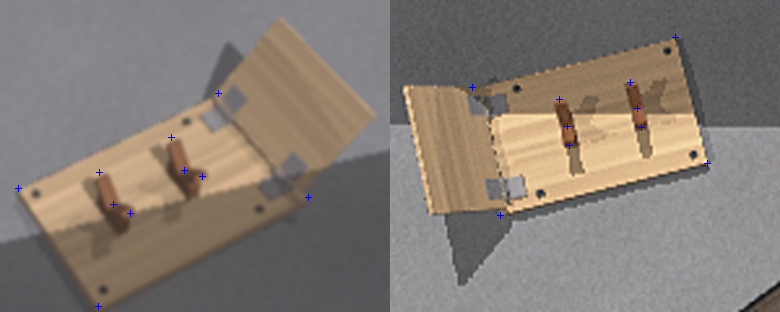

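The cradle estimate agrees in both views: origin about (0.5415, 0.084), yaw 11°, shield about 50°. Now descending onto the stem.

Call:
carry_out --plan '[[[0, 0, 0.03], [0, 0, 0], 0], [[0, 0, 0.03], [0, 0, 0], 0], [[0, 0, 0.03], [0, 0, 0], 0], [[0, 0, 0.032], [0, 0, 0], 0], [[0, 0, 0], [0, 0, 0], 255], [[0, 0, 0], [0, 0, 0], 255], [[0, 0, 0], [0, 0, 0], 255], [[0, 0, 0], [0, 0, 0], 255], [[0, 0, 0], [0, 0, 0], 255], [[0, 0, 0], [0, 0, 0], 255]]' --grip_force 25

```text
time_s: 1.93
tcp_pos: [0.5345, -0.3517, 0.2844]
eef_rot: [-179.9, 0.1, -164.0]
contact_force: [0.2, -0.3, -0.1]
gripper_width: 0.0531
```

Call:
carry_out --plan '[[[0, 0, 0], [0, 0, 0], 255], [[0, 0, 0], [0, 0, 0], 255], [[0, 0, 0], [0, 0, 0], 255], [[0, 0, 0], [0, 0, 0], 255], [[0, 0, 0], [0, 0, 0], 255], [[0, 0, 0], [0, 0, 0], 255]]'

```text
time_s: 2.43
tcp_pos: [0.5347, -0.3519, 0.2839]
eef_rot: [-179.9, 0.1, -163.9]
contact_force: [0.1, -1.0, 6.0]
gripper_width: 0.0465
```

The 46.5 mm opening means the pads are catching the crown's lower taper rather than the stem. I'll open a little, go 8 mm lower and regrip.

Call:
carry_out --plan '[[[0, 0, 0], [0, 0, 0], 70], [[0, 0, 0], [0, 0, 0], 70], [[0, 0, 0], [0, 0, 0], 70], [[0, 0, 0.008], [0, 0, 0], 70], [[0, 0, 0], [0, 0, 0], 255], [[0, 0, 0], [0, 0, 0], 255], [[0, 0, 0], [0, 0, 0], 255], [[0, 0, 0], [0, 0, 0], 255], [[0, 0, 0], [0, 0, 0], 255], [[0, 0, 0], [0, 0, 0], 255], [[0, 0, 0], [0, 0, 0], 255]]'

```text
time_s: 3.35
tcp_pos: [0.5344, -0.3519, 0.2755]
eef_rot: [-179.9, 0.0, -164.0]
contact_force: [-1.6, -3.0, 5.2]
gripper_width: 0.0477
```

The finger faces close on the 48 mm crown before they reach the stem, so I'll put the pads on the crown itself (grasp at z≈0.149).

Call:
carry_out --plan '[[[0, 0, 0], [0, 0, 0], 80], [[0, 0, 0], [0, 0, 0], 80], [[0, 0, 0], [0, 0, 0], 80], [[0, 0, -0.016], [0, 0, 0], 80], [[0, 0, -0.016], [0, 0, 0], 80], [[0, 0, 0], [0, 0, 0], 255], [[0, 0, 0], [0, 0, 0], 255], [[0, 0, 0], [0, 0, 0], 255], [[0, 0, 0], [0, 0, 0], 255], [[0, 0, 0], [0, 0, 0], 255], [[0, 0, 0], [0, 0, 0], 255]]' --grip_force 35

```text
time_s: 4.27
tcp_pos: [0.5342, -0.3515, 0.3063]
eef_rot: [180.0, -0.0, -164.0]
contact_force: [0.7, 0.3, 2.4]
gripper_width: 0.0467
```

Call:
carry_out --plan '[[[0, 0, -0.02], [0, 0, 0], 255], [[0, 0, -0.025], [0, 0, 0], 255], [[-0.0019, 0.0257, 0], [0, 0, 0], 255], [[-0.0019, 0.0257, 0], [0, 0, 0], 255], [[-0.0019, 0.0257, 0], [0, 0, 0], 255], [[-0.0019, 0.0257, 0], [0, 0, 0], 255], [[-0.0019, 0.0257, 0], [0, 0, 0], 255], [[-0.0019, 0.0257, 0], [0, 0, 0], 255], [[-0.0019, 0.0257, 0], [0, 0, 0], 255], [[0, 0.0257, 0], [0, 0, 0], 255], [[0, 0, 0.015], [0, 0, 0], 255], [[0, 0, 0.015], [0, 0, 0], 255]]'

```text
time_s: 5.27
tcp_pos: [0.4895, -0.1488, 0.3212]
eef_rot: [180.0, 0.0, -163.9]
contact_force: [1.7, -0.2, -4.8]
gripper_width: 0.0466
```

Call:
carry_out --plan '[[[0, 0, 0.005], [0, 0, 0], 255], [[0, 0, 0.005], [0, 0, 0], 255], [[0, 0, 0.003], [0, 0, 0], 255], [[0, 0, 0], [0, 0, 0], 255], [[0, 0, 0], [0, 0, 0], 255]]'

```text
time_s: 5.68
tcp_pos: [0.4903, -0.1505, 0.3087]
eef_rot: [-180.0, -0.0, -164.0]
contact_force: [-0.7, -0.4, -3.1]
gripper_width: 0.0467
```

Call:
carry_out --plan '[[[0, 0, 0.0015], [0, 0, 0], 255], [[0, 0, 0.001], [0, 0, 0], 255], [[0, 0, 0], [0, 0, 0], 255], [[0, 0, 0], [0, 0, 0], 255]]'

```text
time_s: 6.02
tcp_pos: [0.4903, -0.1503, 0.3064]
eef_rot: [-180.0, 0.0, -164.0]
contact_force: [-0.5, -1.0, -2.8]
gripper_width: 0.0466
```

Call:
carry_out --plan '[[[0, 0, 0.001], [0, 0, 0], 255], [[0, 0, 0], [0, 0, 0], 255], [[0, 0, 0], [0, 0, 0], 120], [[0, 0, 0], [0, 0, 0], 60], [[0, 0, 0], [0, 0, 0], 0], [[0, 0, 0], [0, 0, 0], 0], [[0, 0, 0], [0, 0, 0], 0], [[0, 0, 0], [0, 0, 0], 0], [[0, 0, -0.04], [0, 0, 0], 0], [[0, 0, -0.04], [0, 0, 0], 0]]'

```text
time_s: 6.85
tcp_pos: [0.4895, -0.1502, 0.3841]
eef_rot: [179.9, -0.3, -164.0]
contact_force: [1.8, 0.7, 0.5]
gripper_width: 0.0855
```

Released. Moving clear towards +y, then turning the tool.

Call:
carry_out --plan '[[[-0.0033, 0.0372, 0], [0, 0, 0], 0], [[-0.0033, 0.0372, 0], [0, 0, 0], 0], [[-0.0033, 0.0372, 0], [0, 0, 0], 0], [[-0.0033, 0.0372, 0], [0, 0, 0], 0], [[-0.0033, 0.0372, 0], [0, 0, 0], 0], [[-0.0033, 0.0372, 0], [0, 0, 0], 0], [[0, 0, 0], [0, 0, -7.1], 0], [[0, 0, 0], [0, 0, -7.1], 0], [[0, 0, 0], [0, 0, -7.1], 0], [[0, 0, 0], [0, 0, -7.1], 0], [[0, 0, 0], [0, 0, -7.1], 0], [[0, 0, 0], [0, 0, -7.1], 0]]'

```text
time_s: 7.85
tcp_pos: [0.4475, 0.0699, 0.3851]
eef_rot: [180.0, -0.0, -121.0]
contact_force: [-0.1, -0.1, 1.4]
gripper_width: 0.0877
```

Call:
carry_out --plan '[[[0, 0, 0], [0, 0, -7.1], 0], [[0, 0, 0], [0, 0, -7.1], 0], [[0, 0, 0], [0, 0, -7.1], 0], [[0, 0, 0], [0, 0, -7.1], 0], [[0, 0, 0], [0, 0, -7.1], 0], [[0, 0, 0], [0, 0, -7.1], 0], [[0, 0, 0], [0, 7, 0], 0], [[0, 0, 0], [0, 7, 0], 0], [[0, 0, 0], [0, 7, 0], 0], [[0, 0, 0], [0, 7, 0], 0], [[0, 0, 0], [0, 7, 0], 0]]'

```text
time_s: 8.77
tcp_pos: [0.4476, 0.0701, 0.3856]
eef_rot: [-179.9, -35.3, -78.8]
contact_force: [-0.5, -1.6, -1.0]
gripper_width: 0.0878
```

Run:
```python
from h import *
np.set_printoptions(precision=4,suppress=True)
s=r.get_state();print(s["joints"],s["tcp_pos"],s["eef_rot"])
for n in("scene","top"): cv2.imwrite(f"pics/{n}1.png",r.capture(n)[:,:,::-1])
a=cv2.imread("pics/scene1.png")[60:330,90:430];b=cv2.imread("pics/top1.png")[100:370,100:440]
cv2.imwrite("pics/v1.png",np.hstack([a,b]))
```

```text
[ 44.1383   2.8724 -41.1791  31.2022 -69.9357 -50.1003] [0.4476 0.0701 0.3856] [-179.8597  -35.3153  -78.7755]
```

View pics/v1.png

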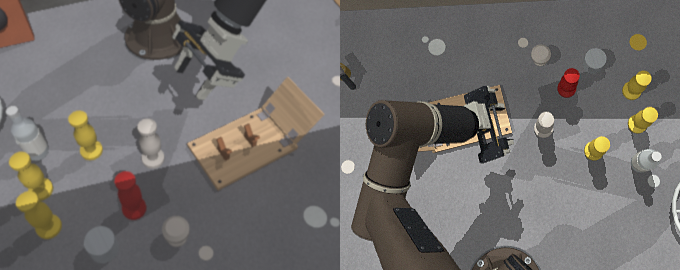

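The baluster stands upright and free at top-view pixel (306,218), with the hand held to its left. I finish the tilt and descend to the stand-off.

Call:
carry_out --plan '[[[0, 0, 0], [0, 7, 0], 0], [[0, 0, 0], [0, 7, 0], 0], [[0, 0, 0], [0, 7, 0], 0], [[0, 0, 0], [0, 7, 0], 0], [[0, 0, 0], [0, 7, 0], 0], [[-0.03, 0, 0.011], [0, 0, 0], 0], [[-0.03, 0, 0.011], [0, 0, 0], 0], [[-0.03, 0, 0.011], [0, 0, 0], 0]]'

```text
time_s: 9.53
tcp_pos: [0.4477, 0.069, 0.2882]
eef_rot: [180.0, -69.7, -79.0]
contact_force: [1.3, 0.1, 0.2]
gripper_width: 0.0878
```

Run:
```python
from h import *
np.set_printoptions(precision=4,suppress=True)
s=r.get_state();print(s["joints"],s["tcp_pos"],s["eef_rot"])
im=cv2.imread("pics/top1.png")
a=im[100:370,100:440][95:145,190:225]
x0,y0=100+190,100+95
g=im[195:245,290:322].astype(int);m=((g.min(2)>165)).astype(np.uint8)
n,l,st,c=cv2.connectedComponentsWithStats(m);print([(st[i][4],c[i]+[290,195]) for i in range(1,n) if st[i][4]>20])
print(proj("top",[[.49,-.15,.156],[.49,-.15,.012]]),proj("scene",[[.49,-.15,.156],[.49,-.15,.012]]))
z=np.hstack([cv2.resize(im[190:250,280:330],None,fx=8,fy=8),cv2.resize(cv2.imread("pics/scene1.png")[170:230,215:262],None,fx=8,fy=8)]);cv2.imwrite("pics/z.png",z)
```

```text
[ 45.7838  19.594  -55.2307  51.7885 -78.7552 -77.3283] [0.4477 0.069  0.2882] [179.9916 -69.6951 -78.9508]
[(np.int32(180), array([305.8056, 219.1056])), (np.int32(21), array([295.6667, 229.1905]))]
[[305.8558 219.6679]
 [303.3416 227.9766]] [[236.8281 184.9733]
 [242.5944 215.6446]]
```

View pics/z.png

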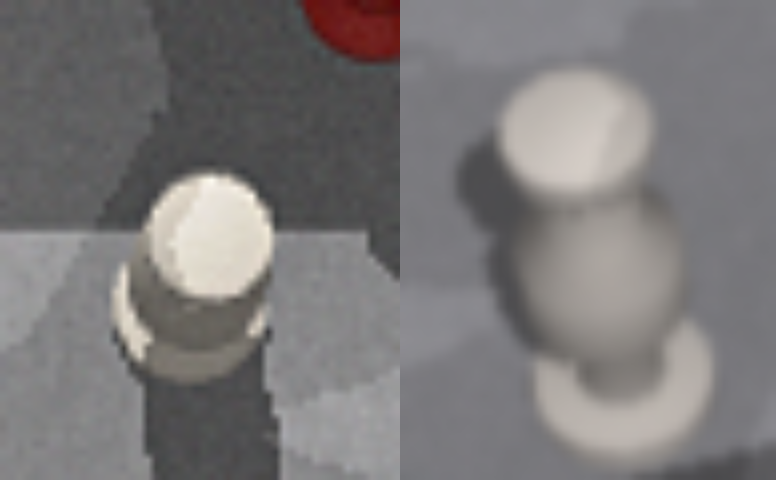

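Confirmed: the crown is at top (306.1,219.5) and scene (236.9,186.2), i.e. (0.490, -0.150), upright. Continuing the descent.

Call:
carry_out --plan '[[[-0.03, 0, 0.011], [0, 0, 0], 0], [[-0.03, 0, 0.011], [0, 0, 0], 0], [[-0.03, 0, 0.011], [0, 0, 0], 0], [[-0.03, 0, 0.011], [0, 0, 0], 0], [[0, 0, 0], [0, 0, 0], 0]]'

```text
time_s: 9.95
tcp_pos: [0.4535, 0.0733, 0.1579]
eef_rot: [178.5, -70.0, -77.9]
contact_force: [0.2, 0.1, 0.7]
gripper_width: 0.0874
```

```bash
cat > st.py <<'E'
from h import *
from scipy.spatial.transform import Rotation as Ro
np.set_printoptions(precision=4,suppress=True)
s=r.get_state();Rm=Ro.from_euler("xyz",s["eef_rot"],degrees=True).as_matrix()
g=s["tcp_pos"]+.159*Rm[:,2]
def to(P): return Rm.T@(np.array(P)-g)
if __name__=="__main__":
    print(s["joints"],s["tcp_pos"],s["eef_rot"],"grasp",g);print(Rm)
E
python3 - <<'E'
from st import *
print(s["joints"],g,to([.49,-.15,.078]))
E
```

```text
[ 43.6727  34.2382 -58.0858  57.5513 -68.7194 -91.5508] [ 0.4806 -0.0736  0.1035] [0.0023 0.0047 0.0809]
```

Joint 3 is at its limit here, so I swing the approach heading so that the hand sits farther out in x.

Call:
carry_out --plan '[[[0.003, -0.027, 0.006], [0, 0, 0], 0], [[0.003, -0.027, 0.006], [0, 0, 0], 0], [[0.003, -0.027, 0.006], [0, 0, 0], 0], [[0.003, -0.027, 0.006], [0, 0, 0], 0], [[0, 0, 0], [-5.9, 0, 2.15], 0], [[0, 0, 0], [-5.9, 0, 2.15], 0], [[0, 0, 0], [-5.9, 0, 2.15], 0], [[0, 0, 0], [-5.9, 0, 2.15], 0], [[0, 0, 0], [-5.9, 0, 2.15], 0], [[0, 0, 0], [0, 0, 0], 0]]'

```text
time_s: 10.78
tcp_pos: [0.5651, 0.0683, 0.1666]
eef_rot: [179.6, -69.7, -110.6]
contact_force: [0.7, 0.1, -0.6]
gripper_width: 0.0876
```

Run:
```python
from st import *
Rt=Ro.from_euler("xyz",[180,-70,s["eef_rot"][2]],degrees=True).as_matrix()
print(s["joints"],s["eef_rot"],g,to([.49,-.15,.078]),"rot fix",np.degrees(Ro.from_matrix(Rm.T@Rt).as_rotvec()))
```

```text
[ 34.9743  42.8347 -27.8113  31.686  -86.0179 -79.1587] [ 179.6067  -69.7051 -110.642 ] [ 0.5115 -0.0709  0.1115] [-0.0031 -0.0084  0.0881] rot fix [0.3933 0.2949 0.001 ]
```

Call:
carry_out --plan '[[[-0.003, -0.0085, 0], [0, 0, 0], 0], [[0, 0, 0.02], [0, 0, 0], 0], [[0, 0, 0.02], [0, 0, 0], 0], [[0, 0, 0.02], [0, 0, 0], 0], [[0, 0, 0.02], [0, 0, 0], 0], [[0, 0, 0.008], [0, 0, 0], 0], [[0, 0, 0], [0, 0, 0], 0]]'

```text
time_s: 11.37
tcp_pos: [0.5423, -0.0136, 0.1327]
eef_rot: [179.4, -70.1, -109.9]
contact_force: [0.5, 0.7, -0.1]
gripper_width: 0.0877
```

Run:
```python
from st import *
print(s["joints"],s["eef_rot"],g,to([.49,-.15,.078]),s["contact_force"])
```

```text
[ 28.6521  43.3247 -36.6859  38.8959 -77.7835 -83.1152] [ 179.3563  -70.1007 -109.9215] [ 0.4897 -0.1536  0.0786] [-0.0017  0.0009 -0.003 ] [ 0.4752  0.6975 -0.1318]
```

Well centred. Closing on the belly.

Call:
carry_out --plan '[[[0, 0, -0.002], [0, 0, 0], 255], [[0, 0, 0], [0, 0, 0], 255], [[0, 0, 0], [0, 0, 0], 255], [[0, 0, 0], [0, 0, 0], 255], [[0, 0, 0], [0, 0, 0], 255], [[0, 0, 0], [0, 0, 0], 255], [[0, 0, 0], [0, 0, 0], 255], [[0, 0, 0], [0, 0, 0], 255], [[0, 0, 0], [0, 0, 0], 255]]' --grip_force 35

```text
time_s: 12.12
tcp_pos: [0.5443, -0.0098, 0.1332]
eef_rot: [179.8, -70.1, -110.3]
contact_force: [1.8, 1.0, 2.6]
gripper_width: 0.055
```

Call:
carry_out --plan '[[[0.02, 0, -0.0073], [0, 0, 0], 255], [[0.028, 0, -0.0102], [0, 0, 0], 255], [[0.035, 0, -0.0127], [0, 0, 0], 255], [[0.035, 0, -0.0127], [0, 0, 0], 255], [[0.035, 0, -0.0127], [0, 0, 0], 255], [[0.035, 0, -0.0127], [0, 0, 0], 255], [[0, 0, 0], [0, -5, 0], 255], [[0, 0, 0], [0, -7, 0], 255], [[0, 0, 0], [0, -7, 0], 255], [[0, 0, 0], [0, -7, 0], 255]]'

```text
time_s: 12.95
tcp_pos: [0.544, -0.0098, 0.3325]
eef_rot: [179.8, -43.7, -110.4]
contact_force: [0.3, -1.6, -3.8]
gripper_width: 0.0549
```

Call:
carry_out --plan '[[[0, 0, 0], [0, -7, 0], 255], [[0, 0, 0], [0, -7, 0], 255], [[0, 0, 0], [0, -7, 0], 255], [[0, 0, 0], [0, -7, 0], 255], [[0, 0, 0], [0, -7, 0], 255], [[0, 0, 0], [0, -7, 0], 255], [[0, 0, 0], [0, -7, 0], 255], [[0, 0, 0], [0, -7, 0], 255], [[0, 0, 0], [0, -7, 0], 255], [[0, 0, 0], [0, 0, 0], 255]]'

```text
time_s: 13.78
tcp_pos: [0.5437, -0.0102, 0.3328]
eef_rot: [179.8, 19.4, -110.8]
contact_force: [0.7, -2.0, -2.8]
gripper_width: 0.0551
```

```bash
python3 st.py
python3 - <<'E'
from h import *
a=r.capture("scene")[:,:,::-1][80:330,190:430];b=r.capture("top")[:,:,::-1][100:350,130:380]
cv2.imwrite("pics/v2.png",cv2.resize(np.hstack([a,b]),None,fx=1.6,fy=1.6))
E
```

```text
[ 12.0674  10.578  -16.2905 -20.2906 -54.204  -22.1723] [ 0.5437 -0.0102  0.3328] [ 179.8166   19.4398 -110.8006] grasp [0.562  0.0394 0.1828]
[[-0.3349 -0.9352  0.1152]
 [-0.8815  0.3541  0.3123]
 [-0.3328  0.003  -0.943 ]]
```

View pics/v2.png

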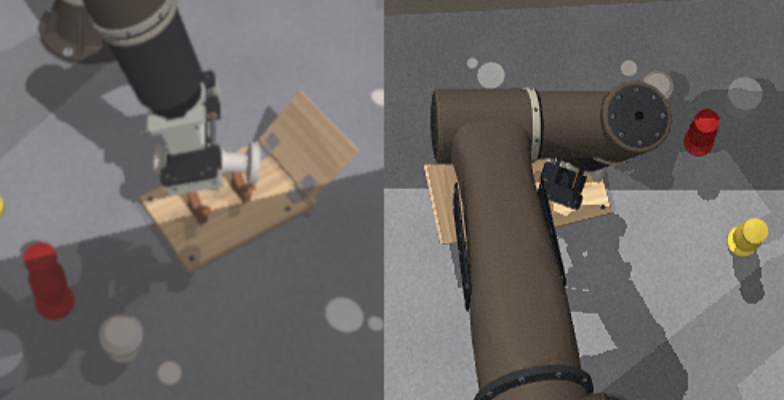

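The baluster is level with its foot towards the shield: the foot disc is at scene-crop (253,163), left of the shield. Working out the alignment above the cradle.

```bash
cat > fit.py <<'E'
from st import *
R0=Ro.from_euler("xyz",[179.8,-70.1,-110.3],degrees=True).as_matrix();t0=np.array([.5443,-.0098,.1332])
ax=R0.T@[0,0,1]; mid=R0.T@(np.array([.49,-.15,.078])-t0); mid[1]=0   # in tool frame
h=np.radians(-78.9);O=np.array([.5415,.084,0])
# R_t maps ax->crown dir, tool y -> horizontal (crown x up?)
c=np.array([np.cos(h),np.sin(h),0]);y=np.cross([0,0,1],c)
if np.dot(Rm[:,1],y)<0:y=-y
axp=ax-np.array([0,ax[1],0]);axp/=np.linalg.norm(axp)
A=np.c_[axp,[0,1,0],np.cross(axp,[0,1,0])];B=np.c_[c,y,np.cross(c,y)]
Rt=B@A.T
def go(zmid,dy=0,dx=0):
    tgt=O+np.array([0,0,zmid])-dy*c
    T=tgt-Rt@mid
    print("mid now",s["tcp_pos"]+Rm@mid,"crown ax",Rm@ax,"joints",s["joints"])
    print("TCP target",T,"rot (tool)",np.degrees(Ro.from_matrix(Rm.T@Rt).as_rotvec()),"shift if before rot",Rm.T@(T-s["tcp_pos"]),"after rot",Rt.T@(T-s["tcp_pos"]))
if __name__=="__main__":
    import sys;print(mid);go(float(sys.argv[1]))
E
python3 fit.py .13
```

```text
[-0.0007  0.      0.1602]
mid now [0.562  0.0376 0.1813] crown ax [-0.354  -0.935   0.0209] joints [ 12.2787  10.6369 -16.4385 -19.4773 -54.2376 -22.7262]
TCP target [0.5521 0.0298 0.2803] rot (tool) [-10.353   -1.1192 -30.0419] shift if before rot [-0.0224  0.0068  0.0629] after rot [-0.0186 -0.0159  0.0625]
```

Call:
carry_out --plan '[[[0, 0, 0], [-2.07, -0.22, -6.0], 255], [[0, 0, 0], [-2.07, -0.22, -6.0], 255], [[0, 0, 0], [-2.07, -0.22, -6.0], 255], [[0, 0, 0], [-2.07, -0.22, -6.0], 255], [[0, 0, 0], [-2.07, -0.22, -6.0], 255], [[-0.0062, -0.0053, 0.0208], [0, 0, 0], 255], [[-0.0062, -0.0053, 0.0208], [0, 0, 0], 255], [[-0.0062, -0.0053, 0.0208], [0, 0, 0], 255], [[0, 0, 0], [0, 0, 0], 255], [[0, 0, 0], [0, 0, 0], 255]]'

```text
time_s: 14.72
tcp_pos: [0.5519, 0.0318, 0.2792]
eef_rot: [179.8, 19.8, -78.7]
contact_force: [1.0, 1.3, -2.8]
gripper_width: 0.0553
```

```bash
python3 fit.py .09
python3 - <<'E'
from h import *
a=r.capture("scene")[:,:,::-1][120:280,260:430]
c=np.array([np.cos(np.radians(-78.9)),np.sin(np.radians(-78.9)),0]);O=np.array([.5415,.084,0.13])
P=[O-.078*c,O+.078*c,O]
im=cv2.resize(a,None,fx=4,fy=3.7,interpolation=cv2.INTER_CUBIC)
for u,v in proj("scene",P): cv2.drawMarker(im,(int((u-260+.4)*4),int((v-120+.4)*3.7)),(255,0,0),0,14,1)
cv2.imwrite("pics/v3.png",im)
E
```

```text
[-0.0007  0.      0.1602]
mid now [0.5407 0.0856 0.1288] crown ax [ 0.1958 -0.9806  0.0012] joints [ 14.6368  17.576  -13.7177 -23.0757 -59.8195   8.6052]
TCP target [0.5521 0.0298 0.2403] rot (tool) [ 0.2541 -0.0718  0.184 ] shift if before rot [0.015  0.0001 0.0359] after rot [0.0151 0.0002 0.0359]
```

View pics/v3.png

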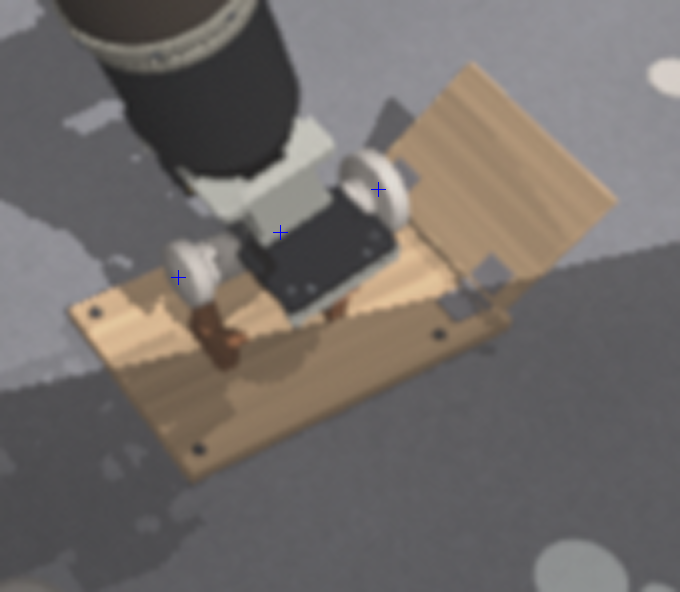

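Run:
```python
from fit import *
m=s["tcp_pos"]+Rm@mid;a=Rm@ax;e1=np.cross(a,[0,0,1]);e1/=np.linalg.norm(e1);e2=np.cross(a,e1)
th=np.linspace(0,6.283,90)[:,None]
for nm,off,rad in(("crown end",.078,.024),("crown inner",.067,.024),("foot under",-.078,.032),("foot inner",-.066,.032)):
    p=proj("scene",m+off*a+rad*(np.cos(th)*e1+np.sin(th)*e2));q=(p-[260,120]+.4)*[4,3.7]
    print(nm,q.min(0),q.max(0))
```

```text
crown end [161.2401 245.5875] [200.6032 309.0194]
crown inner [175.7467 239.1435] [215.3845 302.4431]
foot under [352.2613 147.0699] [410.1616 229.4084]
foot inner [337.6504 153.581 ] [395.1226 236.0764]
```

The predicted crown and foot outlines match the picture to about 1 mm (crown x 161-215 predicted, 166-216 seen; foot 338-410 predicted, 340-412 seen). Lowering.

Call:
carry_out --plan '[[[0.005, 0, 0.012], [0, 0, 0], 255], [[0.005, 0, 0.012], [0, 0, 0], 255], [[0.005, 0, 0.012], [0, 0, 0], 255], [[0.0034, 0, 0.0094], [0, 0, 0], 255], [[0.0027, 0, 0.0075], [0, 0, 0], 255], [[0, 0, 0], [0, 0, 0], 255], [[0, 0, 0], [0, 0, 0], 255]]'

```text
time_s: 15.35
tcp_pos: [0.553, 0.0294, 0.2233]
eef_rot: [-179.9, 20.0, -78.8]
contact_force: [0.1, 0.3, -2.2]
gripper_width: 0.0552
```

```bash
python3 fit.py .065; python3 -c "
from st import *
print(s['contact_force'],s['moment'])"
```

```text
[-0.0007  0.      0.1602]
mid now [0.5425 0.0839 0.0731] crown ax [ 0.1929 -0.9812 -0.0021] joints [ 14.0229  21.6474 -15.9129 -24.9852 -54.0454  12.286 ]
TCP target [0.5521 0.0298 0.2153] rot (tool) [-0.0402  0.1228  0.1091] shift if before rot [0.0022 0.0008 0.0077] after rot [0.0021 0.0008 0.0077]
[ 0.0511  0.2776 -2.1639] [-1.5867 -0.2624 -0.0319]
```

Call:
carry_out --plan '[[[0.0011, 0.0003, 0.0032], [0, 0, 0], 255], [[0.0007, 0.0003, 0.0019], [0, 0, 0], 255], [[0.0003, 0, 0.0009], [0, 0, 0], 255], [[0.0003, 0, 0.0009], [0, 0, 0], 255], [[0, 0, 0], [0, 0, 0], 255], [[0, 0, 0], [0, 0, 0], 255]]'

```text
time_s: 15.85
tcp_pos: [0.5525, 0.0297, 0.2169]
eef_rot: [-179.8, 20.0, -78.7]
contact_force: [-0.2, 0.6, -3.6]
gripper_width: 0.0554
```

```bash
python3 fit.py .064; python3 -c "
from st import *
print(s['contact_force'],s['moment'])"
```

```text
[-0.0007  0.      0.1602]
mid now [0.5421 0.0843 0.0667] crown ax [ 0.1932 -0.9812 -0.0024] joints [ 14.02    22.0839 -16.216  -25.2578 -53.2927  12.7543]
TCP target [0.5521 0.0298 0.2143] rot (tool) [-0.1296  0.1377  0.1602] shift if before rot [0.0006 0.0003 0.0025] after rot [0.0006 0.0003 0.0025]
[-0.1558  0.6359 -3.6466] [-1.5913 -0.2146 -0.0192]
```

Call:
carry_out --plan '[[[0.0003, 0, 0.001], [0, 0, 0], 255], [[0.0003, 0, 0.001], [0, 0, 0], 255], [[0.0002, 0, 0.0006], [0, 0, 0], 255], [[0, 0, 0], [0, 0, 0], 255], [[0, 0, 0], [0, 0, 0], 255]]'

```text
time_s: 16.27
tcp_pos: [0.5529, 0.0297, 0.2153]
eef_rot: [-179.7, 20.0, -78.6]
contact_force: [-1.2, -0.5, 7.4]
gripper_width: 0.0552
```

```bash
python3 fit.py .064; python3 -c "
from st import *
print(s['contact_force'],s['moment'])"
```

```text
[-0.0007  0.      0.1602]
mid now [0.5427 0.0843 0.0651] crown ax [ 0.1945 -0.9809 -0.0021] joints [ 14.0162  22.2227 -16.2432 -25.3095 -53.0823  12.9465]
TCP target [0.5521 0.0298 0.2143] rot (tool) [-0.1896  0.1232  0.261 ] shift if before rot [0.0001 0.0008 0.001 ] after rot [0.0001 0.0008 0.001 ]
[-1.1911 -0.4508  7.4406] [-0.7117  0.5277  0.5626]
```

Contact has been made: the force rose from -3.6 to +7.4 N at mid height 0.065. I ease the grip first so it settles, then open.

Call:
carry_out --plan '[[[0, 0, 0], [0, 0, 0], 255], [[0, 0, 0], [0, 0, 0], 255], [[0, 0, 0], [0, 0, 0], 255]]' --grip_force 4

```text
time_s: 16.52
tcp_pos: [0.553, 0.0299, 0.2147]
eef_rot: [-179.7, 20.0, -78.7]
contact_force: [1.4, 0.5, 4.0]
gripper_width: 0.0558
```

Call:
carry_out --plan '[[[0, 0, 0], [0, 0, 0], 85], [[0, 0, 0], [0, 0, 0], 70], [[0, 0, 0], [0, 0, 0], 50], [[0, 0, 0], [0, 0, 0], 25], [[0, 0, 0], [0, 0, 0], 0], [[0, 0, 0], [0, 0, 0], 0], [[0, 0, 0], [0, 0, 0], 0], [[0, 0, 0], [0, 0, 0], 0]]'

```text
time_s: 17.18
tcp_pos: [0.5524, 0.0298, 0.2139]
eef_rot: [-179.8, 20.0, -78.7]
contact_force: [-0.1, 0.1, 0.4]
gripper_width: 0.0873
```

Released. Retreating along the tool axis, levelling the tool, then going out beyond the shield.

Call:
carry_out --plan '[[[0, 0, -0.02], [0, 0, 0], 0], [[0, 0, -0.035], [0, 0, 0], 0], [[0, 0, -0.04], [0, 0, 0], 0], [[0, 0, -0.04], [0, 0, 0], 0], [[0, 0, -0.03], [0, 0, 0], 0], [[0, 0, 0], [0, 6.7, 0], 255], [[0, 0, 0], [0, 6.7, 0], 255], [[0, 0, 0], [0, 6.7, 0], 255]]' --grip_force 20

```text
time_s: 17.85
tcp_pos: [0.5636, -0.0263, 0.3705]
eef_rot: [-179.6, -0.3, -78.9]
contact_force: [-0.3, -1.8, 0.2]
gripper_width: 0.0732
```

Call:
carry_out --plan '[[[-0.04, 0, 0], [0, 0, 0], 255], [[-0.04, 0, 0], [0, 0, 0], 255], [[-0.04, 0, 0], [0, 0, 0], 255], [[-0.04, 0, 0], [0, 0, 0], 255], [[-0.04, 0, 0], [0, 0, 0], 255], [[-0.04, 0, 0], [0, 0, 0], 255], [[-0.04, 0, 0], [0, 0, 0], 255], [[-0.04, 0, 0], [0, 0, 0], 255], [[-0.04, 0, 0], [0, 0, 0], 255], [[-0.04, 0, 0], [0, 0, 0], 255]]'

```text
time_s: 18.68
tcp_pos: [0.4844, 0.3684, 0.3687]
eef_rot: [-179.8, -0.0, -78.8]
contact_force: [2.3, -0.8, 0.2]
gripper_width: 0.0065
```

```bash
cat > c.py <<'E'
from st import *
c=np.radians(11.1);Rc=np.array([[np.cos(c),np.sin(c),0],[-np.sin(c),np.cos(c),0],[0,0,1]])
tip=s["tcp_pos"]+.178*Rm[:,2]
print("tip in cradle",Rc@(tip-[.5415,.084,0]),"rot",s["eef_rot"],"j",s["joints"],"F",Rc@s["contact_force"],s["gripper_width"])
E
python3 c.py
python3 - <<'E'
from h import *
a=r.capture("scene")[:,:,::-1][120:280,260:430];b=r.capture("top")[:,:,::-1][150:310,130:300]
cv2.imwrite("pics/v4.png",cv2.resize(np.hstack([a,b]),None,fx=2.35,fy=2.35,interpolation=cv2.INTER_CUBIC))
E
```

```text
tip in cradle [-0.0008  0.29    0.1907] rot [-179.8287   -0.0476  -78.7855] j [ 55.682   15.753  -11.134    0.1728 -63.0243 -44.5457] F [ 2.0969 -1.2551  0.1627] 0.006549931422266593
```

View pics/v4.png

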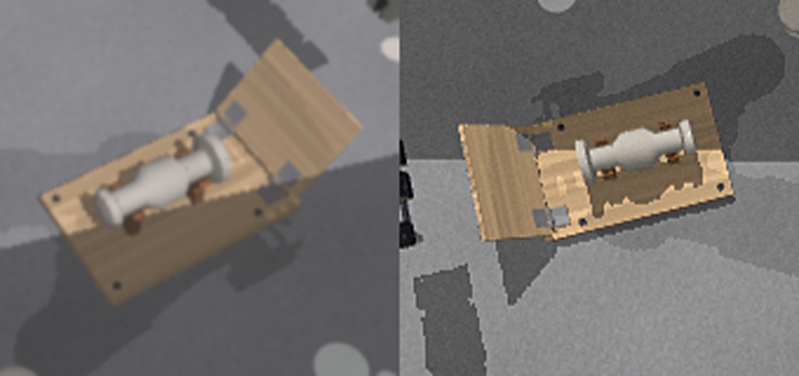

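The baluster lies by itself in the cradle. Both stems sit in the notches (scene crop (125,205) and (195,180)), with the broad foot on the shield side (top crop (583,165)). Lowering the closed fingers outside the shield and pushing.

Call:
carry_out --plan '[[[0, 0, 0.034], [0, 0, 0], 255], [[0, 0, 0.034], [0, 0, 0], 255], [[0, 0, 0.033], [0, 0, 0], 255], [[0.015, 0, 0], [0, 0, 0], 255], [[0.015, 0, 0], [0, 0, 0], 255], [[0.01, 0, 0], [0, 0, 0], 255], [[0.01, 0, 0], [0, 0, 0], 255], [[0.01, 0, 0], [0, 0, 0], 255], [[0.01, 0, 0], [0, 0, 0], 255]]'

```text
time_s: 19.53
tcp_pos: [0.5006, 0.2992, 0.2713]
eef_rot: [-179.4, 0.3, -78.8]
contact_force: [-2.9, 8.6, 6.6]
gripper_width: 0.0004
```

```bash
python3 c.py
```

```text
tip in cradle [0.0032 0.2201 0.0933] rot [-179.398     0.3211  -78.772 ] j [ 50.1138  18.687  -21.302    0.1687 -49.3409 -38.9966] F [-1.2112  8.994   6.6388] 0.0004481247883815864
```

Call:
carry_out --plan '[[[0.008, 0, 0], [0, 0, 0], 255], [[0.008, 0, 0], [0, 0, 0], 255], [[0.008, 0, 0], [0, 0, 0], 255], [[0.008, 0, 0], [0, 0, 0], 255], [[0.006, 0, 0], [0, 0, 0], 255]]'

```text
time_s: 19.95
tcp_pos: [0.5073, 0.2602, 0.2694]
eef_rot: [-179.6, 0.1, -78.8]
contact_force: [0.1, 3.7, 2.5]
gripper_width: 0.0004
```

```bash
python3 c.py
```

```text
tip in cradle [0.0014 0.1797 0.0914] rot [-179.6494    0.0646  -78.7995] j [ 46.8755  17.8105 -22.955    0.2017 -48.9122 -35.8073] F [0.8006 3.6207 2.5462] 0.0004142580341062789
```

Call:
carry_out --plan '[[[0.006, 0, 0], [0, 0, 0], 255], [[0.006, 0, 0], [0, 0, 0], 255], [[0.004, 0, 0], [0, 0, 0], 255], [[0, 0, 0], [0, 0, 0], 255]]'

```text
time_s: 20.28
tcp_pos: [0.5096, 0.2437, 0.2673]
eef_rot: [-179.9, -0.1, -78.8]
contact_force: [0.4, -0.1, -0.0]
gripper_width: 0.0004
```

```bash
python3 c.py
python3 - <<'E'
from h import *
a=r.capture("scene")[:,:,::-1][90:250,270:440]
im=cv2.resize(a,None,fx=4,fy=3.7,interpolation=cv2.INTER_CUBIC)
c=np.radians(11.1);R=np.array([[np.cos(c),-np.sin(c),0],[np.sin(c),np.cos(c),0],[0,0,1]])
for th in(80,90):
  t=np.radians(th)
  for x in(-.08,.08):
    u,v=proj("scene",[np.array([.5415,.084,0])+R@np.array([x,.143+.12*np.cos(t),.022+.12*np.sin(t)])])[0]
    cv2.drawMarker(im,(int((u-270+.4)*4),int((v-90+.4)*3.7)),(255,0,0) if th==90 else (0,255,0),0,14,1)
cv2.imwrite("pics/v5.png",im)
E
```

```text
tip in cradle [-0.0003  0.1625  0.0893] rot [-179.9149   -0.1154  -78.8454] j [ 45.4644  17.6004 -23.6125   0.1905 -48.7822 -34.4353] F [ 0.4127 -0.1361 -0.0385] 0.00038842625631594664
```

View pics/v5.png

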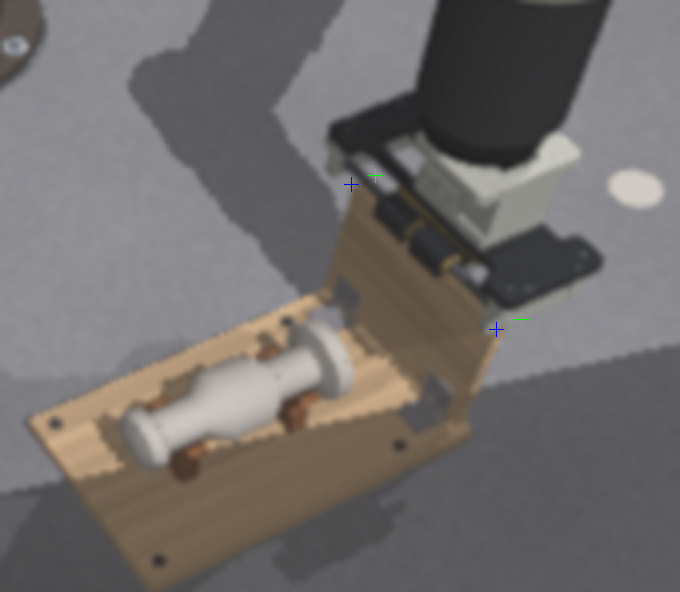

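Shield nearly upright: its near corner at about (500,325), against the 90° mark at (496,329). I back off and check it unobstructed.

Call:
carry_out --plan '[[[-0.02, 0, 0], [0, 0, 0], 255], [[-0.04, 0, 0], [0, 0, 0], 255], [[-0.04, 0, 0], [0, 0, 0], 255], [[-0.04, 0, 0], [0, 0, 0], 255], [[0, 0, 0], [0, 0, 0], 255]]'

```text
time_s: 20.75
tcp_pos: [0.4815, 0.3876, 0.2668]
eef_rot: [-179.8, -0.1, -78.6]
contact_force: [2.1, 0.6, 1.0]
gripper_width: 0.0005
```

```bash
python3 c.py
python3 - <<'E'
from h import *
c=np.radians(11.1);R=np.array([[np.cos(c),-np.sin(c),0],[np.sin(c),np.cos(c),0],[0,0,1]])
out=[]
for n,x0,y0 in(("scene",340,100),("top",160,170)):
  full=r.capture(n)[:,:,::-1];cv2.imwrite(f"pics/{n}_e.png",full)
  im=cv2.resize(full[y0:y0+90,x0:x0+65],None,fx=6,fy=6,interpolation=cv2.INTER_CUBIC)
  for th,col in((80,(0,255,0)),(90,(255,0,0)),(100,(0,0,255))):
   t=np.radians(th)
   for x in(-.08,.08):
    for w in(-.004,.004):
     P=np.array([.5415,.084,0])+R@np.array([x,.143+.12*np.cos(t)+w*np.sin(t),.022+.12*np.sin(t)-w*np.cos(t)])
     u,v=proj(n,[P])[0]
     cv2.drawMarker(im,(int((u-x0+.4)*6),int((v-y0+.4)*6)),col,0,8,1)
     if th==90: print(n,x,w,(u-x0+.4)*6,(v-y0+.4)*6)
  out.append(im)
cv2.imwrite("pics/v6.png",np.hstack(out))
E
```

```text
tip in cradle [0.0001 0.3092 0.0888] rot [-179.8116   -0.0786  -78.5775] j [ 56.9745  21.9911 -16.8113   0.2435 -51.1221 -45.7046] F [2.1931 0.1994 0.9514] 0.0004934430899232763
scene -0.08 -0.004 99.72937833179869 241.93636217077278
scene -0.08 0.004 113.88814920390998 235.5156159571859
scene 0.08 -0.004 317.3035564004142 478.8189544049302
scene 0.08 0.004 332.0928829831555 471.4150664419271
top -0.08 -0.004 178.05107520491651 449.09780331654804
top -0.08 0.004 162.47109338317688 452.9944639829792
top 0.08 -0.004 112.98889748069963 149.59165025256715
top 0.08 0.004 97.73407380126322 153.3229147344361
```

View pics/v6.png

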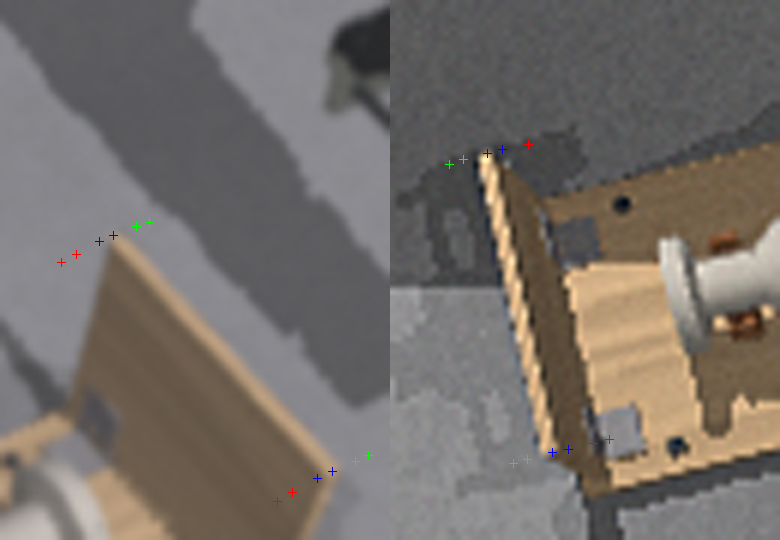

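Both views put the shield at about 88°: the edge sits 6-9 px towards the 80° mark, with about 38 px per 10°. I'll make one more push of about 4 mm, then withdraw.

Call:
carry_out --plan '[[[0.04, 0, 0], [0, 0, 0], 255], [[0.04, 0, 0], [0, 0, 0], 255], [[0.04, 0, 0], [0, 0, 0], 255], [[0.02, 0, 0], [0, 0, 0], 255], [[0.006, 0, 0], [0, 0, 0], 255], [[0.005, 0, 0], [0, 0, 0], 255], [[0, 0, 0], [0, 0, 0], 255]]'

```text
time_s: 21.43
tcp_pos: [0.5118, 0.2332, 0.2675]
eef_rot: [-179.9, -0.1, -78.9]
contact_force: [0.7, 0.4, -1.1]
gripper_width: 0.0007
```

```bash
python3 c.py
```

```text
tip in cradle [-0.0001  0.1519  0.0895] rot [-179.8802   -0.0895  -78.8667] j [ 44.4927  17.3729 -23.9247   0.1874 -48.6517 -33.4831] F [ 0.7762  0.2444 -1.0748] 0.0007269208616286022
```

That went about 7 mm further than intended. Backing off and measuring numerically, since the picture views are used up.

Call:
carry_out --plan '[[[-0.02, 0, 0], [0, 0, 0], 255], [[-0.04, 0, 0], [0, 0, 0], 255], [[-0.04, 0, 0], [0, 0, 0], 255], [[-0.04, 0, 0], [0, 0, 0], 255], [[0, 0, 0], [0, 0, 0], 255], [[0, 0, 0], [0, 0, 0], 255]]'

```text
time_s: 21.93
tcp_pos: [0.4837, 0.3745, 0.267]
eef_rot: [-179.8, -0.1, -78.6]
contact_force: [-0.9, -0.7, -1.0]
gripper_width: 0.0003
```

```bash
python3 c.py
cat > sh.py <<'E'
from h import *
import sys
c=np.radians(11.1);R=np.array([[np.cos(c),-np.sin(c),0],[np.sin(c),np.cos(c),0],[0,0,1]])
ims={"prev(88)":[cv2.imread("pics/scene_e.png"),cv2.imread("pics/top_e.png")],"now":[r.capture(n)[:,:,::-1] for n in("scene","top")]}
for n,i in(("scene",0),("top",1)):
  for k,v in ims.items():
    # brightness of wood (R-B) averaged along free-edge line for angle th (mid-thickness)
    row=[]
    for th in range(78,106,2):
      t=np.radians(th);P=[np.array([.5415,.084,0])+R@np.array([x,.143+.12*np.cos(t),.022+.12*np.sin(t)]) for x in np.linspace(-.07,.07,40)]
      p=proj(n,P).astype(np.float32);m=cv2.remap(np.ascontiguousarray(v[i]),p[:,0][None],p[:,1][None],cv2.INTER_LINEAR)[0].astype(int)
      row.append(int((m[:,2]-m[:,0]).mean()))
    print(n,k,list(zip(range(78,106,2),row)))
cv2.imwrite("pics/s2.png",ims["now"][0]);cv2.imwrite("pics/t2.png",ims["now"][1])
E
python3 sh.py
```

```text
tip in cradle [-0.0002  0.2959  0.089 ] rot [-179.8369   -0.1037  -78.554 ] j [ 56.0817  21.4729 -17.6194   0.2429 -50.8648 -44.7888] F [-1.0361 -0.5452 -0.9901] 0.00031961047771232706
scene prev(88) [(78, -4), (80, -4), (82, -5), (84, 0), (86, 29), (88, 54), (90, 44), (92, 31), (94, 31), (96, 30), (98, 27), (100, 25), (102, 24), (104, 24)]
scene now [(78, -3), (80, -4), (82, -4), (84, -4), (86, -4), (88, -4), (90, -5), (92, 3), (94, 42), (96, 56), (98, 36), (100, 27), (102, 26), (104, 23)]
top prev(88) [(78, 0), (80, 0), (82, -1), (84, -6), (86, 61), (88, 78), (90, 33), (92, 32), (94, 31), (96, 30), (98, 19), (100, 37), (102, 44), (104, 42)]
top now [(78, 0), (80, 0), (82, 0), (84, 0), (86, 0), (88, 0), (90, -2), (92, 0), (94, 79), (96, 67), (98, 25), (100, 21), (102, 41), (104, 43)]
```

The shield was at about 88° before and is at about 95° now, overshot. I go over it and push it back gently from the inside. Finger half-width comes out at 11 mm from both readings, so the target tip position is y ≈ 0.128.

Call:
carry_out --plan '[[[0, 0, -0.034], [0, 0, 0], 255], [[0, 0, -0.034], [0, 0, 0], 255], [[0, 0, -0.034], [0, 0, 0], 255], [[0.04, 0, 0], [0, 0, 0], 255], [[0.04, 0, 0], [0, 0, 0], 255], [[0.04, 0, 0], [0, 0, 0], 255], [[0.04, 0, 0], [0, 0, 0], 255], [[0.035, 0, 0], [0, 0, 0], 255], [[0, 0, 0], [0, 0, 0], 255], [[0, 0, 0], [0, 0, 0], 255]]'

```text
time_s: 22.87
tcp_pos: [0.5223, 0.1774, 0.3701]
eef_rot: [-179.8, -0.1, -79.0]
contact_force: [-0.5, -0.2, -0.5]
gripper_width: 0.0006
```

```bash
python3 c.py
```

```text
tip in cradle [-0.0003  0.0951  0.1921] rot [-179.8257   -0.0643  -79.0374] j [ 39.1607  10.4155 -18.0484   0.1583 -61.413  -28.2737] F [-0.545  -0.0705 -0.5462] 0.0006145372438892386
```

Call:
carry_out --plan '[[[-0.006, 0, 0], [0, 0, 0], 255], [[0, 0, 0.025], [0, 0, 0], 255], [[0, 0, 0.025], [0, 0, 0], 255], [[0, 0, 0.022], [0, 0, 0], 255], [[0, 0, 0.02], [0, 0, 0], 255], [[-0.008, 0, 0], [0, 0, 0], 255], [[-0.006, 0, 0], [0, 0, 0], 255], [[-0.005, 0, 0], [0, 0, 0], 255], [[0, 0, 0], [0, 0, 0], 255], [[0, 0, 0], [0, 0, 0], 255]]'

```text
time_s: 23.7
tcp_pos: [0.5179, 0.2059, 0.2791]
eef_rot: [-179.7, 0.0, -78.7]
contact_force: [-0.2, 0.2, 0.3]
gripper_width: -0.0001
```

```bash
python3 c.py
```

```text
tip in cradle [0.0013 0.1242 0.1011] rot [-179.696     0.0052  -78.7151] j [ 41.8659  16.1014 -23.9406   0.1969 -49.6938 -30.7081] F [-0.1805  0.2575  0.2775] -0.00011302685785713159
```

Call:
carry_out --plan '[[[-0.003, 0, 0], [0, 0, 0], 255], [[0, 0, 0], [0, 0, 0], 255], [[0, 0, 0], [0, 0, 0], 255]]'

```text
time_s: 23.95
tcp_pos: [0.5171, 0.2078, 0.2783]
eef_rot: [-179.8, -0.0, -78.8]
contact_force: [0.1, 0.4, -0.4]
gripper_width: 0.0002
```

```bash
python3 c.py
```

```text
tip in cradle [0.0006 0.1261 0.1003] rot [-179.7791   -0.022   -78.8005] j [ 42.0713  16.1797 -23.9494   0.1735 -49.6927 -30.9837] F [ 0.206   0.3877 -0.4005] 0.00021516948394410492
```

Call:
carry_out --plan '[[[0.01, 0, 0], [0, 0, 0], 255], [[0, 0, 0], [0, 0, 0], 255], [[0, 0, -0.03], [0, 0, 0], 255], [[0, 0, -0.035], [0, 0, 0], 255], [[0, 0, -0.035], [0, 0, 0], 255], [[-0.04, 0, 0], [0, 0, 0], 255], [[-0.04, 0, 0], [0, 0, 0], 255], [[-0.04, 0, 0], [0, 0, 0], 255], [[-0.04, 0, 0], [0, 0, 0], 255], [[-0.04, 0, 0], [0, 0, 0], 255], [[0, 0, 0], [0, 0, 0], 255], [[0, 0, 0], [0, 0, 0], 255]]'

```text
time_s: 24.95
tcp_pos: [0.4793, 0.3958, 0.3767]
eef_rot: [-179.9, -0.1, -78.7]
contact_force: [-0.4, 0.5, -0.1]
gripper_width: 0.0006
```

```bash
python3 c.py; python3 sh.py | grep now
python3 - <<'E'
from h import *
# movement of baluster & bystanders: difference vs earlier frame, in masks around each
s0,s2=cv2.imread("pics/scene0.png"),cv2.imread("pics/s2.png")
for k,(x,y) in dict(urn=(265,290),tin=(190,303),flask=(118,195),red=(220,257)).items():
    d=cv2.absdiff(s0,s2)[y-22:y+22,x-22:x+22];print(k,d.mean().round(2),(d.max(2)>40).sum())
e,t2=cv2.imread("pics/scene_e.png"),s2
d=cv2.absdiff(e,t2)[170:225,295:355];print("baluster scene diff",(d.max(2)>40).sum())
E
```

```text
tip in cradle [-0.0006  0.3176  0.1987] rot [-179.8817   -0.0943  -78.6684] j [ 57.5706  16.623   -8.8078   0.1669 -64.5556 -46.3106] F [-0.2768  0.6113 -0.0657] 0.0006375486800597164
scene now [(78, -4), (80, -4), (82, -4), (84, -4), (86, -4), (88, 16), (90, 50), (92, 50), (94, 32), (96, 28), (98, 27), (100, 25), (102, 23), (104, 22)]
top now [(78, 0), (80, 0), (82, 0), (84, -1), (86, -5), (88, 27), (90, 82), (92, 44), (94, 29), (96, 29), (98, 20), (100, 32), (102, 44), (104, 42)]
urn 3.24 0
tin 2.76 0
flask 5.36 0
red 1.92 0
baluster scene diff 0
```

The shield is at about 90-91° in both views. The baluster hasn't moved, and neither have the bystanders. The arm is clear, so I'm handing in.

```bash
python3 -c "
from plant import r
print(r.close_job())"
```

```text
the job is handed in; nothing more can be done
None
```

The baluster lies in the cradle with a stem in each V-notch and its foot towards the shield. The shield stands upright, and I handed the job in at about 25 s of the 54 s limit.

- **Baluster:** I lifted the white one out from between the coloured ones by its crown, stood it in open space and regripped it at the belly. I then turned it level and lowered it into contact: the force went from -3.6 N to +7.4 N. I eased the grip to 4 N before letting go.
- **Shield:** My first push left it at about 88° and my second overshot to about 95°, so I pushed it back from the inside.
- **Last checks:** The shield measured 90-91° in both camera views. The baluster had not moved since the shield's first push. The urn, tin and flask looked the same as at the start in the scene view. The arm was clear of everything.
- **What went off plan:**
    - The stem grip failed twice, because the fingers closed on the wider crown first; I gripped the crown instead.
    - The first sideways approach stopped at joint 3's limit, so I changed the heading.
    - The picture views were used up before the shield was corrected, so the last checks were made by numbers from the images only.

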